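# Counterbalance a centrifuge bucket on the dial scale and cap it

### The arm

A 6-joint arm with a two-finger parallel gripper is mounted at the origin on a cart in front of the work surface, level with it; the furniture and walls round the work are solid. World frame = base frame: x ahead of the robot, y to its left, z up, the work surface at z = 0. Lengths are in mm, angles in rad, forces in N, time in s.
With the tool pointing down it reaches from about 350 to 850 mm from the base axis. Payload 8.1 kg.
Tool frame: the origin (TCP) lies at the very end of the fingers, on their centre line; the grasp point (between the pads) lies 19 mm behind it; z points along the fingers, y is the line along which they close (so a half turn about z gives the same grasp; the last joint's range is limited). The gripper opens to 93 mm and grips with 3 to 60 N. Pads are 15 mm wide; open, the fingers measure 128 mm over their backs; the gripper's body (75 mm by 188 mm) begins 65 mm behind the grasp point.
Start: joints at [-1.203, 0.13, 1.488, -0, 1.523, -0.085], TCP at [262.511, -539.53, 188.235] pointing down, gripper open.
Joint ranges: [-2.96, 2.96], [-0.89, 2.26], [0.02, 2.5], [-1.34, 4.48], [0, 2.73], [-2.66, 2.66]. Speed limits (rad/s): [2.39, 2.39, 2.79, 3.14, 3.14, 3.14].

### API

Orientations are given as [roll, pitch, yaw] about the fixed x, y, z axes, in that order (R = Rz(yaw) Ry(pitch) Rx(roll)).
In Python, from station import manip, eyes gives the robot as it stands.
- The arm moves only by the tool step_arm, never from a script. Its argument "commands" is a list of rows, each a list of 2 entries, a list of its own where there are three numbers: the shift along the tool's x, y, z as a fraction of full scale, then the turn, a rotation vector about the tool's x, y, z as a fraction of full scale. In form: [[[tx, ty, tz], [wx, wy, wz]], ...]. A call has 1 to 8 rows; each row shifts and turns the commanded pose from where the row before left it, along the tool's axes as they then stand; what a row does not reach is not made up. Full scale, the value 1, is 3 cm for a shift and 180 degrees for a turn. A row lasts 1/8 s, in which the tool goes at most 62.5 mm and 10.7 degrees, less where a joint would pass 70% of its speed; a pose out of reach is approached as far as the arm can. A call with a number of a shift or a turn outside -1 to 1 is refused whole. A call with a gripper value outside its range is refused whole. "hand" is the opening, from 0 (shut) to 1 (fully open), set as the call begins (left out, the last holds). The fingers move at their own pace and stop on an object; "squeeze" is the grip in N (left out, the last holds). Time passes only in rows, so rows that do not move let the fingers close. It gives the time, the measured TCP pose, the force, the opening and the grip force at its end, in the units of the state.
- manip.sense(): the state, without advancing time (a new reading comes with each control period).
- eyes.snapshot(name): name is "scene" or "side" or "wrist"; returns a dict with "color" (400x640x3 uint8, red, green, blue), "camera_matrix" (3x3 intrinsics, pixels), "dist_coeffs" ([k1, k2, p1, p2, k3] as OpenCV has them; the pictures are not rectified), "extrinsics" (4x4, takes a point from world to camera coordinates); the wrist camera has in their place "T_tool_cam" (4x4, takes a point from camera to tool coordinates, whose origin is the TCP and whose axes are the flange's). Camera axes: x right, y down, z forward; pixel columns grow to the right and rows downward; lengths in mm; the calibration is good to about 2 mm. A picture is of the moment at which its call begins: read the wrist's pose just before it. There is no depth.
- manip.job_done(): hands the job in; it is judged then, once.
The state is a dict: "t": time; "joint_pos": joint angles; "joint_velocities": joint speeds; "effort": joint torques, N m; "position": TCP position; "ee_rot": TCP orientation; "force": force on the tool from outside, world axes, zero at the start; "wrist_torque": the same for the moment, N m; "gripper_width": finger opening in mm; "gripper_force": force on a finger pad.
Only numpy, scipy, OpenCV 4.12 (cv2) and the standard library are available. Lean on these libraries where they do the work, as an engineer would, in place of code of your own. Each camera call takes 0.05 s, during which the arm holds its last target. There are 200 camera calls.

### The job

Bring the centrifuge bucket on the dial scale to the weight of its partner in the rotor, which is marked by the green sector on the dial: stand brass weights from the tray upright in it, or take out the one in it, and set the blue lid on so that it sits level and seated on the rim; with the lid on, the pointer must come to rest inside that sector. Every weight not needed stands upright on the tray, the bucket stays on the pan, and the three bottles beside the work are not pushed about or tipped.

Things in the scene. Friction and masses are not known exactly. Their poses are not given: they have to be found in the camera images.
- bucket: open round aluminium centrifuge bucket standing loose on the scale's pan: 115 mm outside diameter (120 at the rim), 60 mm tall, inside 107 mm in diameter, inner floor 6 mm above the origin; hanger lugs on its two flanks (own +y, -y) reach 67 mm from the axis, 24 to 50 mm up. Weighs 360 to 440 g, not known beforehand. Origin: centre of its underside, z up
- bucket_rim (a point): centre of the bucket's mouth, at rim height (60 mm above its underside)
- lid: blue plastic lid, 60 g, right way up on the table beside the scale: flange 125 mm in diameter; under it a chamfered spigot, 101 mm in diameter, 5 mm deep, drops into the bucket's mouth with 3 mm to spare all round. Origin: centre of the spigot's underside (seated: 55 mm above the bucket's origin), z up; top of flange at 10 mm; white knob 28 mm in diameter from 20 to 35 mm
- lid_knob (a point): middle of the lid's white knob (28 mm in diameter, 15 mm high), 28 mm above the lid's origin
- weight_50: solid brass cylinder weight of 50 g standing upright: body 18 mm in diameter and 18 mm tall, then a 5 mm high neck 10 mm in diameter, then a lifting knob 15 mm in diameter and 11 mm high (top 34 mm above the foot, middle of the knob 28.5 mm above it). The smallest; at the start on the tray. Origin: centre of its foot, z up
- weight_100: solid brass cylinder weight of 100 g standing upright: body 24 mm in diameter and 22 mm tall, then a 5 mm high neck 10 mm in diameter, then a lifting knob 15 mm in diameter and 11 mm high (top 38 mm above the foot, middle of the knob 32.5 mm above it). The middle one; at the start in the bucket. Origin: centre of its foot, z up
- weight_200: solid brass cylinder weight of 200 g standing upright: body 32 mm in diameter and 27 mm tall, then a 5 mm high neck 10 mm in diameter, then a lifting knob 15 mm in diameter and 11 mm high (top 43 mm above the foot, middle of the knob 37.5 mm above it). The largest; at the start on the tray. Origin: centre of its foot, z up
- weight_tray: low wooden tray, fixed to the table, 172 x 80 mm outside (long side along its own x), 14 mm tall, walls and floor 5 mm thick (floor 5 mm above the origin). The weights stand in a row along its long axis, about 52 mm either side of the middle; the middle place is free. Origin: centre of its underside
- scale_pan (a joint): spring pan of the dial scale, m: 0 with 500 g on it, growing as it sinks, 2.45 mm per 50 g, free from -30 to +25.5 mm. A steel dish 136 mm in diameter, 9 mm rim, above a grey housing fixed to the table (154 x 170 mm, 64 mm tall; its sloping front with the round dial reaches 172 mm from the pan's axis towards the robot)
- pan_floor (a point): centre of the pan's floor, on which the bucket stands (97 mm above the table at joint 0)
- scale_pointer (a joint): black pointer of the round 1 kg dial, in rad: 0 (pointing uphill, away from the robot) with 500 g on the pan, growing clockwise as seen from above, 0.25 rad for each 50 g; it follows the pan
- set_sector (a joint): middle of the green sector on the dial, in rad, on the same zero and sense as the pointer: the weight of its partner bucket (the capped one standing at the far left), set beforehand. The sector spans 0.175 rad (35 g) either side of it. It lies under the dial's glass and cannot be touched
- pointer_tip (a point): point on the pointer's line, 40 mm from the dial's centre; its x axis runs along the pointer
- sector_mid (a point): point on the middle line of the green sector, 40 mm from the dial's centre; its x axis runs along that line
- amber_bottle: bystander: amber bottle with black cap, 46 mm in diameter, 92 mm tall, behind the scale to the right. Origin: centre of its underside
- white_bottle: bystander: white plastic bottle with white cap, 50 mm in diameter, 84 mm tall, behind the scale to the left. Origin: centre of its underside
- media_bottle: bystander: pink media bottle with orange cap, 68 mm in diameter, 148 mm tall, at the right edge of the table. Origin: centre of its underside
Not all that is in view belongs to the job. What is shaped like the weight_50 but purple or white is not meant.

How it is judged (in metres and radians):
At the end, for the whole second after the job is handed in: All at rest: pointer inside the green sector (within 0.175 rad of its middle); lid down in the bucket's mouth, within 6 mm of centre, level within 0.03 rad; bucket upright on the pan (within 14 mm); each weight upright (0.15 rad) on the floor of the bucket or of the tray (angle between the x axis of pointer_tip and the x axis of sector_mid, either way round below 0.175 rad and distance between bucket and pan_floor below 0.014 m and angle between bucket's own z axis and vertical below 0.03 rad and horizontal distance between lid and bucket_rim below 0.006 m and z of lid in the frame of bucket between 0.053 and 0.0575 m and angle between the z axis of lid and the z axis of bucket, either way round below 0.03 rad and ((horizontal distance between weight_50 and bucket below 0.052 m and z of weight_50 in the frame of bucket between 0.004 and 0.009 m) or (x of weight_50 in the frame of weight_tray between -0.081 and 0.081 m and y of weight_50 in the frame of weight_tray between -0.036 and 0.036 m and z of weight_50 in the frame of weight_tray between 0.003 and 0.009 m)) and angle between each of weight_50, weight_100, weight_200's own z axis and vertical below 0.15 rad and linear speed of each of weight_50, weight_100, weight_200, lid below 0.02 m/s and ((horizontal distance between weight_100 and bucket below 0.052 m and z of weight_100 in the frame of bucket between 0.004 and 0.009 m) or (x of weight_100 in the frame of weight_tray between -0.081 and 0.081 m and y of weight_100 in the frame of weight_tray between -0.036 and 0.036 m and z of weight_100 in the frame of weight_tray between 0.003 and 0.009 m)) and ((horizontal distance between weight_200 and bucket below 0.052 m and z of weight_200 in the frame of bucket between 0.004 and 0.009 m) or (x of weight_200 in the frame of weight_tray between -0.081 and 0.081 m and y of weight_200 in the frame of weight_tray between -0.036 and 0.036 m and z of weight_200 in the frame of weight_tray between 0.003 and 0.009 m)) and velocity of joint scale_pan between -0.005 and 0.005 m/s); the robot touches nothing.
It fails at once if the amber bottle is shoved more than 25 mm or tipped (distance of amber_bottle from where it was at the start of the episode above 0.025 m or angle between amber_bottle's own z axis and vertical above 0.3 rad).
It fails at once if the white bottle is shoved more than 25 mm or tipped (distance of white_bottle from where it was at the start of the episode above 0.025 m or angle between white_bottle's own z axis and vertical above 0.3 rad).
It fails at once if the media bottle is shoved more than 25 mm or tipped (distance of media_bottle from where it was at the start of the episode above 0.025 m or angle between media_bottle's own z axis and vertical above 0.3 rad).
It also fails if it takes over 72 s, if anything falls off the work surface, if the arm or the gripper's body presses on something with over 40 N, if the wrist force passes 120 N, or if a joint passes its speed limit or range.

## Working session

There is one attempt and no reset: what is moved stays moved. The work goes in short steps, Python scripts to look and compute and a tool call to move; the robot and the scene stay as the last step left them, time stands still between calls to the robot, and variables do not carry over. Pictures are saved under pics/ and viewed, at most 10 in all, crops included, and the job is handed in when it is done.

Besides the shell and the picture viewer there is one more tool, called after "Call:" by a JSON object that holds its "api" and its "payload". step_arm: Moves the arm, as the interface text tells. Shift numbers are shares of 3 cm and turn numbers shares of 180 degrees, none past 1 either way. Its arguments: {"type":"object","properties":{"commands":{"type":"array","items":{"type":"array"}},"hand":{"type":"number"},"squeeze":{"type":"number"}},"required":["commands"]}

```bash
mkdir -p pics; ls; cat > h.py <<'E'
import numpy as np, cv2, sys
from scipy.spatial.transform import Rotation as R
from station import manip, eyes
def snap(n,f=None):
    s=manip.sense(); d=eyes.snapshot(n)
    if n=='wrist':
        T=np.eye(4);T[:3,:3]=R.from_euler('xyz',s['ee_rot']).as_matrix();T[:3,3]=s['position']
        d['extrinsics']=np.linalg.inv(T@d['T_tool_cam'])
    if f: cv2.imwrite('pics/'+f,d['color'][:,:,::-1])
    return d
def ray(d,px):
    u=cv2.undistortPoints(np.array([[px]],float),d['camera_matrix'],np.array(d['dist_coeffs']))[0,0]
    E=np.array(d['extrinsics']);r=E[:3,:3].T
    return -r@E[:3,3], r@np.array([u[0],u[1],1])
def at(d,px,z):
    o,v=ray(d,px); return o+v*(z-o[2])/v[2]
def proj(d,P):
    E=np.array(d['extrinsics'])
    return cv2.projectPoints(np.array(P,float).reshape(-1,1,3),cv2.Rodrigues(E[:3,:3])[0],E[:3,3],d['camera_matrix'],np.array(d['dist_coeffs']))[0][:,0]
E
python3 - <<'E'
from h import *
a=snap('scene','scene0.png');b=snap('side','side0.png');print(manip.sense())
for d in(a,b):
    print(ray(d,(320,200)))
E
```

```text
pics
{'t': 0.1, 'joint_pos': array([-1.20339101e+00,  1.31083604e-01,  1.48914673e+00,  1.03134268e-05,
        1.52298442e+00, -8.54215387e-02]), 'joint_velocities': array([ 0.00017867, -0.00118554, -0.0025019 , -0.00059945, -0.00201835,
       -0.00091578]), 'effort': array([ 5.93928235e-04, -5.61342788e+01, -4.93093300e+01,  7.69709470e-02,
        2.91793764e-02, -6.67801464e-05]), 'position': array([ 262.3209139 , -539.01084727,  187.30657874]), 'ee_rot': array([-3.13997734e+00, -1.48657594e-04,  4.52826231e-01]), 'force': array([ 0.23260341,  0.64848512, -0.21006224]), 'wrist_torque': array([-0.00823385,  0.01535795, -0.00190101]), 'gripper_force': 0.0, 'gripper_width': 92.85918796887223}
(array([-503.62636781,  934.75773133,  719.71911162]), array([ 0.72703272, -0.55291853, -0.40727279]))
(array([ 75.70601555, 853.10061914, 543.66964576]), array([ 0.47863494, -0.74518959, -0.46448947]))
```

View pics/scene0.png

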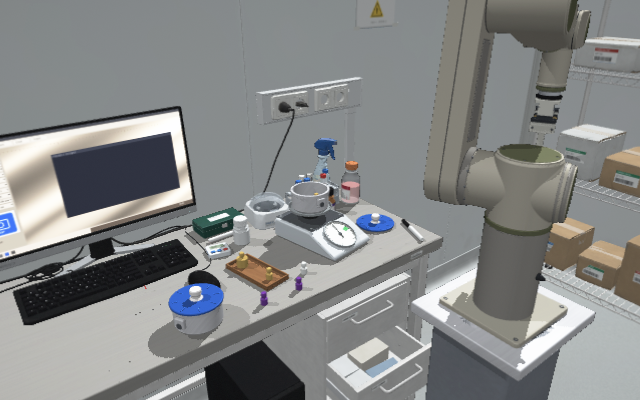

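View pics/side0.png

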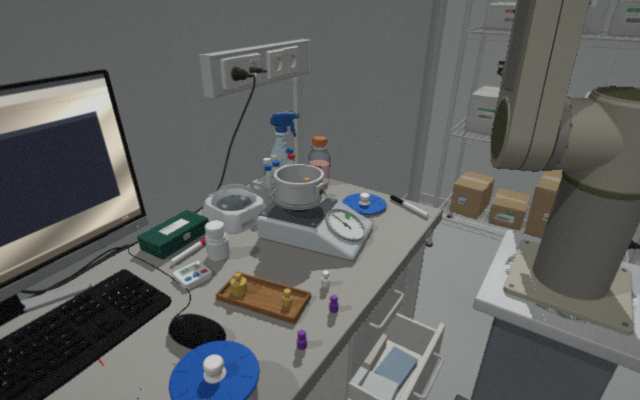

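Candidates for weights, in the side view:
- The brass weight_200 is at (239,285) and the brass weight_50 at (287,298), both on the tray. The decoys are white (325,279) and purple (334,303) and (302,340).
- The lid beside the scale is at (364,204). The capped bucket at (215,375) is the partner and not to be used.
- The bucket is at (300,185) with brass visible inside, and the dial is at (346,225).

```bash
python3 - <<'E'
from h import *
a=snap('scene');b=snap('side')
def tri(p,q):
    o1,v1=ray(a,p);o2,v2=ray(b,q)
    A=np.stack([v1,-v2],1);t=np.linalg.lstsq(A,o2-o1,rcond=None)[0]
    return (o1+v1*t[0]+o2+v2*t[1])/2
for n,p,q in[('lidknob',(376,217),(364,199)),('w200',(242,258),(238.5,279)),('w50',(268,270),(287,293)),('bucket',(310,190),(299.5,176)),('dial',(342,233),(346,225)),('white',(304,264),(325.5,273))]:
    print(n,tri(p,q).round())
for n,q in[('trayc',(263,297)),('tL',(217,297)),('tF',(304,319)),('tR',(310,299)),('tB',(229,277))]:print(n,at(b,q,14).round())
for n,q,z in[('white',(216,225),84),('media',(320,139),148)]:print(n,at(b,q,z).round())
c=b['color'][150:270,240:400][:,:,::-1]
cv2.imwrite('pics/c1.png',cv2.resize(c,None,fx=5,fy=5,interpolation=cv2.INTER_CUBIC))
w=snap('wrist');print(w['T_tool_cam'],w['camera_matrix'])
E
```

```text
lidknob [523. -78.  15.]
w200 [558. 405.  25.]
w50 [446. 388.  33.]
bucket [595. 138. 147.]
dial [478. 107.  35.]
white [424. 287.  24.]
trayc [491. 407.  14.]
tL [566. 457.  14.]
tF [391. 411.  14.]
tR [412. 360.  14.]
tB [590. 399.  14.]
white [674. 344.  84.]
media [ 698. -111.  148.]
[[ 2.93475200e-04 -9.71279306e-01 -2.37942059e-01  6.50436892e+01]
 [ 9.99999678e-01  4.62692247e-04 -6.55320461e-04 -1.37416862e+00]
 [ 7.46593148e-04 -2.37941790e-01  9.71279129e-01 -1.96826402e+02]
 [ 0.00000000e+00  0.00000000e+00  0.00000000e+00  1.00000000e+00]] [[285.46475542   0.         318.26057603]
 [  0.         285.46475542 196.69944542]
 [  0.           0.           1.        ]]
```

View pics/c1.png

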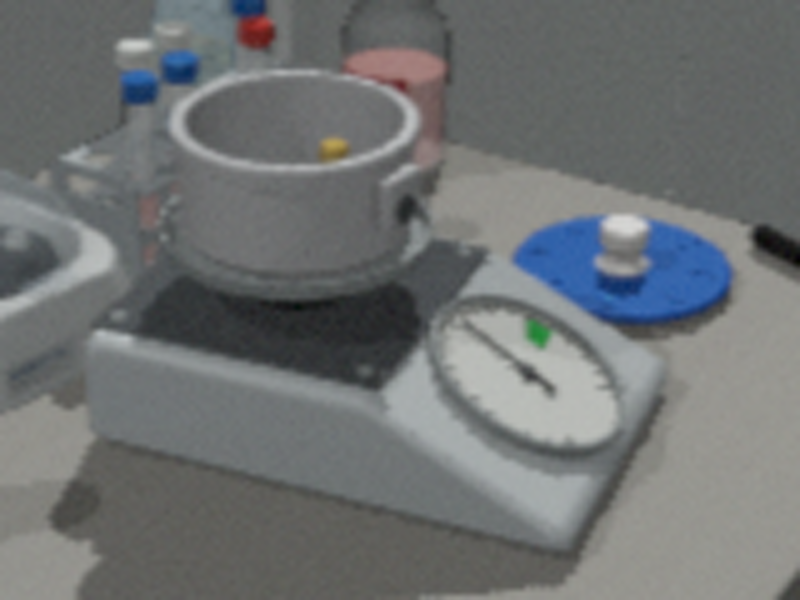

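The enlarged side crop shows the pointer near uphill, tip at about (467,322). The green sector is clockwise of it, at about (538,332), and the brass weight is in the bucket at (333,148). Next I bring the wrist camera above.

Call:
{"api": "step_arm", "payload": {"commands": [[[0,0,-0.6],[0,0,0.048]],[[0,0,-0.6],[0,0,0.048]],[[0,0,-0.6],[0,0,0.048]],[[0.35,-1,0],[0,0,0]],[[0.35,-1,0],[0,0,0]],[[0.35,-1,0],[0,0,0]],[[0.35,-1,0],[0,0,0]],[[0.35,-1,0],[0,0,0]]]}}

```text
t: 1.25
position: [315.2, -388.5, 242.2]
ee_rot: [-3.142, -0.0, 0.0]
force: [0.9, 0.4, -0.2]
gripper_width: 93.1
gripper_force: 0.0
```

Call:
{"api": "step_arm", "payload": {"commands": [[[0.35,-1,0],[0,0,0]],[[0.35,-1,0],[0,0,0]],[[0.35,-1,0],[0,0,0]],[[0.35,-1,0],[0,0,0]],[[0.35,-1,0],[0,0,0]],[[0.35,-1,0],[0,0,0]],[[0.35,-1,0],[0,0,0]],[[0.35,-1,0],[0,0,0]]]}}

```text
t: 2.25
position: [399.1, -148.5, 242.3]
ee_rot: [3.142, -0.0, 0.0]
force: [0.0, -0.4, -0.6]
gripper_width: 93.5
gripper_force: 0.0
```

Call:
{"api": "step_arm", "payload": {"commands": [[[0.35,-1,0],[0,0,0]],[[0.35,-1,0],[0,0,0]],[[0.35,-1,0],[0,0,0]],[[0.35,-1,0],[0,0,0]],[[0.35,-1,0],[0,0,0]],[[0.35,-1,0],[0,0,0]],[[0.35,-1,0],[0,0,0]],[[0.35,-1,0],[0,0,0]]]}}

```text
t: 3.25
position: [483.0, 91.6, 242.2]
ee_rot: [3.142, -0.0, 0.0]
force: [-0.7, 0.1, 0.3]
gripper_width: 92.8
gripper_force: 0.0
```

```bash
python3 - <<'E'
from h import *
w=snap('wrist','w1.png');s=manip.sense();print(s['t'],s['position'],s['ee_rot'],s['joint_pos'])
np.save('w1.npy',w,allow_pickle=True)
E
```

```text
3.3 [483.49050028  94.59148321 241.98650678] [-3.13950255e+00 -2.21095444e-04  1.82205365e-03] [ 0.0873704  -0.1803192   1.6966332   0.0020666   1.62487967  1.65645657]
```

View pics/w1.png

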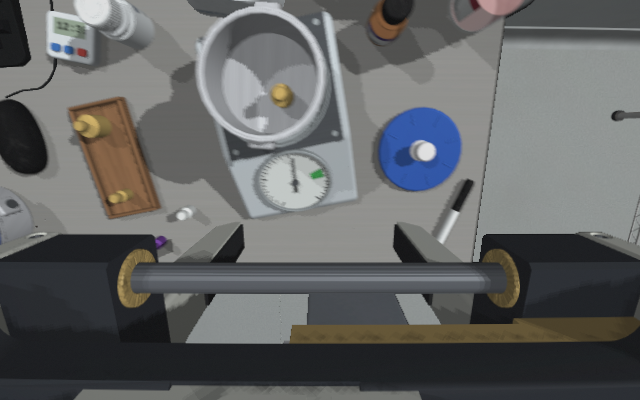

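Static wrist view: the dial is at (294,184) with the pointer tip at (292,157) and green at (318,174). The bucket mouth centre is at about (265,75) and weight_100's knob at (282,93). The lid is at (420,149), weight_200 at (90,126) and weight_50 at (118,196). The decoys are white (184,213) and purple (160,243). I measure from here.

```bash
python3 - <<'E'
from h import *
w=snap('wrist','w2.png');im=w['color'];hsv=cv2.cvtColor(im,cv2.COLOR_RGB2HSV)
def comps(m,x0,x1,y0,y1,amin=8):
    k=np.zeros_like(m);k[y0:y1,x0:x1]=m[y0:y1,x0:x1]
    n,l,st,c=cv2.connectedComponentsWithStats(k)
    return [(c[i].round(1),st[i]) for i in range(1,n) if st[i][4]>=amin],l
# lid flange
m=cv2.inRange(hsv,(105,150,50),(125,255,255))
k=m.copy();k[:,:370]=0;k[:,470:]=0;k[200:]=0
cs=max(cv2.findContours(k,0,1)[0],key=cv2.contourArea)[:,0].astype(float)
P=np.array([at(w,p,10) for p in cv2.convexHull(cs.astype(np.int32))[:,0]])[:,:2]
(cx,cy),r=cv2.minEnclosingCircle(P.astype(np.float32))
A=np.c_[2*P,np.ones(len(P))];s=np.linalg.lstsq(A,(P**2).sum(1),rcond=None)[0];print('lid',s[:2],np.sqrt(s[2]+s[0]**2+s[1]**2),'enc',cx,cy,r)
# white knob
m=cv2.inRange(hsv,(0,0,200),(180,45,255));print('knob',[(c,s[:],at(w,c,33).round(1)) for c,s in comps(m,400,450,130,175)[0]])
# brass
m=cv2.inRange(hsv,(12,100,110),(28,255,255))
for n,b in dict(w100=(260,310,75,115),w200=(65,115,105,145),w50=(100,140,180,210)).items():
    print(n,[(c,s) for c,s in comps(m,*b)[0]])
m=cv2.inRange(hsv,(45,120,60),(80,255,255));print('green',comps(m,250,345,145,215)[0])
a=cv2.resize(im[145:215,250:345,::-1],None,fx=5,fy=5,interpolation=cv2.INTER_CUBIC)
b=cv2.resize(im[0:150,185:345,::-1],None,fx=2,fy=2,interpolation=cv2.INTER_CUBIC)
c=cv2.resize(im[90:225,60:170,::-1],None,fx=2.5,fy=1.8518,interpolation=cv2.INTER_CUBIC)
o=np.zeros((600,800,3),np.uint8);o[:350,:475]=a;o[:300,480:800]=b;o[350:600,0:275]=c
# lid zoom
o[350:590,300:540]=cv2.resize(im[100:200,370:470,::-1],None,fx=2.4,fy=2.4)
cv2.imwrite('pics/m1.png',o);print(manip.sense()['position'],manip.sense()['t'])
for z,pts in((157,[(196,75),(332,75),(266,146),(263,5)]),):
    for p in pts:print(at(w,p,z).round(1))
E
```

```text
lid [513.09437435 -59.88698961] 61.08653087348932 enc 513.0269165039062 -59.91362762451172 61.515594482421875
knob [(array([423.8, 142.2]), array([421, 141,   7,   4,  13], dtype=int32), array([527.4, -51.3,  33. ])), (array([430.4, 152.2]), array([422, 144,  17,  17, 228], dtype=int32), array([513.6, -61.9,  33. ]))]
w100 [(array([285. ,  95.5]), array([276,  85,  21,  24, 314], dtype=int32))]
w200 [(array([ 84. , 106.9]), array([ 73, 105,  24,   6,  37], dtype=int32)), (array([ 96.9, 121.5]), array([ 74, 106,  41,  33, 881], dtype=int32)), (array([107.6, 141.4]), array([ 96, 136,  19,   9,  96], dtype=int32)), (array([ 85.7, 143. ]), array([ 84, 142,   4,   3,   9], dtype=int32))]
w50 [(array([105. , 193.8]), array([100, 180,  12,  30,  72], dtype=int32)), (array([124.7, 193.1]), array([105, 180,  35,  30, 842], dtype=int32))]
green [(array([320.7, 175.1]), array([315, 171,  12,   9,  70], dtype=int32))]
[482.98226322  92.88660165 241.94473684] 3.35
[594.6 209.4 157. ]
[594.5  83.6 157. ]
[529.6 147.1 157. ]
[652.2 144.9 157. ]
```

View pics/m1.png

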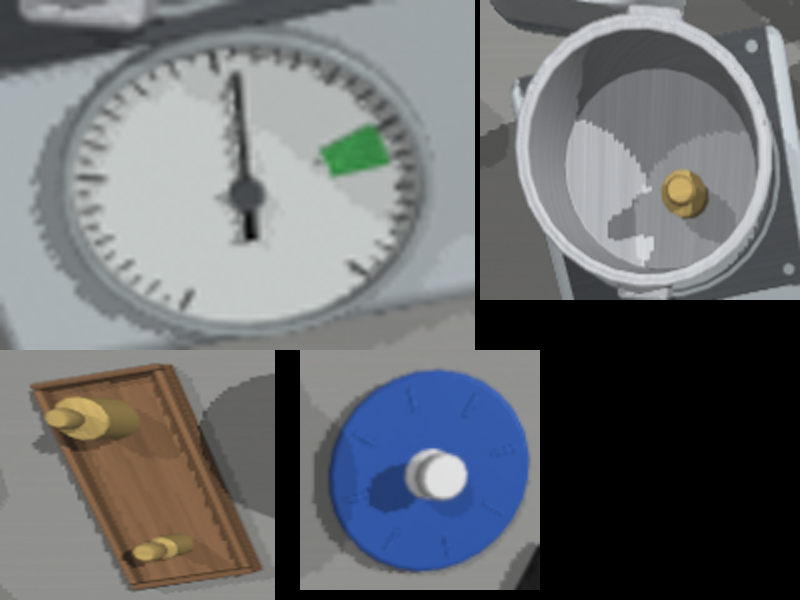

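```bash
python3 - <<'E'
from h import *
w=snap('wrist')
r=[at(w,p,156).round(1)[:2] for p in [(203.5,72),(331,72),(269,6.5),(265,141)]]
print('rim',*r)
print('w200',at(w,(84,126.7),48),at(w,(84,126.7),42))
print('w50',at(w,(117.2,199.6),39))
print('w100',at(w,(285.5,95),139))
f=lambda X,Y:(60+X/2.5,90+(Y-350)/1.8518)
for X,Y in[(35,387),(170,367),(258,569),(130,588)]:print('tray',at(w,f(X,Y),14)[:2].round(1))
# predicted rim circle check
im=w['color'].copy()[:,:,::-1].copy()
E
```

```text
rim [596.6 200.8] [596.7  82.8] [650.7 138.2] [533.8 146.3]
w200 [547.31125891 409.78201919  48.        ] [547.30743906 414.6327817   42.        ]
w50 [443.8434     387.50611243  39.        ]
w100 [578.10373027 127.17153257 139.        ]
tray [570.8 447.6]
tray [585.4 366.1]
tray [423.7 335.6]
tray [406.5 419.4]
```

Call:
{"api": "step_arm", "payload": {"commands": [[[0.2,-1,0],[0,0,0]],[[0.2,-1,0],[0,0,0]],[[0.2,-1,0],[0,0,0]],[[0.2,-1,0],[0,0,0]],[[0.2,-1,0.2],[0,0,0]],[[0.2,-1,0.7],[0,0,0]],[[0.2,-1,0.9],[0,0,0]],[[0.2,-1,0.9],[0,0,0]]], "hand": 0.58}}

```text
t: 4.4
position: [531.2, 330.2, 160.7]
ee_rot: [3.141, -0.0, -0.0]
force: [0.9, 0.1, 0.2]
gripper_width: 53.9
gripper_force: 0.0
```

Call:
{"api": "step_arm", "payload": {"commands": [[[0.2,-1,0.8],[0,0,0]],[[0.2,-1,0.5],[0,0,0]],[[0.1,-0.4,0.4],[0,0,0]],[[0,0,0],[0,0,0]],[[0,0,0],[0,0,0]]]}}

```text
t: 5.03
position: [546.2, 401.5, 111.1]
ee_rot: [-3.142, -0.001, -0.0]
force: [-0.4, 1.0, 0.1]
gripper_width: 53.9
gripper_force: 0.0
```

```bash
python3 - <<'E'
from h import *
w=snap('wrist');im=w['color'][:,:,::-1].copy()
s=manip.sense();print(s['t'],s['position'],s['ee_rot'],s['gripper_width'])
for P,c in(((547.3,409.8,48),(255,0,0)),((547.7,401.3,48),(0,0,255)),((443.8,387.5,39),(0,255,0))):
    p=proj(w,P)[0];print(p);cv2.circle(im,tuple(int(round(v)) for v in p),2,c,-1)
cv2.imwrite('pics/w3.png',im)
E
```

```text
5.075 [546.3765063  401.68736152 111.49351351] [-3.14115443e+00 -1.31346938e-03 -5.12117233e-04] 54.064134357995904
[310.72653137 196.36629537]
[319.79490876 195.95270164]
[332.71256266 289.60904247]
```

View pics/w3.png

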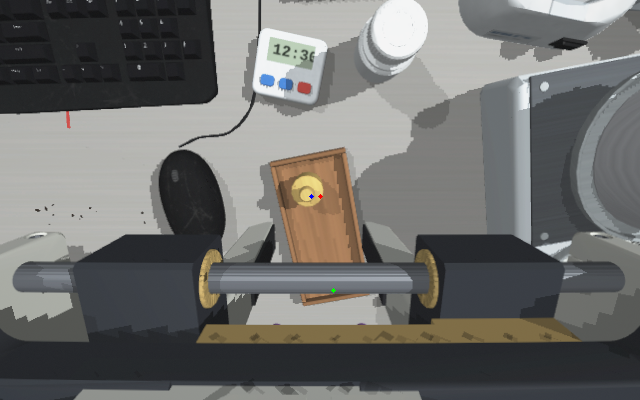

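The knob of weight_200 is at (305.5,194.5), left of the prediction, and its body is at about (308,190). It stands off the tray's axis to the left.

```bash
python3 - <<'E'
from h import *
w=snap('wrist');print(at(w,(305.5,194.5),48),at(w,(305.5,194.5),48)-manip.sense()['position'])
m=cv2.inRange(cv2.cvtColor(w['color'],cv2.COLOR_RGB2HSV),(20,70,120),(30,255,255));m[:170]=0;m[215:]=0;m[:,:285]=0;m[:,335:]=0
ys,xs=np.nonzero(m);print(xs.min(),xs.max(),ys.min(),ys.max())
for e in((xs.min(),(ys.min()+ys.max())/2),(xs.max(),(ys.min()+ys.max())/2),((xs.min()+xs.max())/2,ys.min())):print(at(w,e,32).round(1))
E
```

```text
[549.20351667 414.87185186  48.        ] [  2.81913786  13.00367192 -63.60833431]
292 322 173 206
[550.5 429.   32. ]
[550.5 399.2  32. ]
[567.  413.9  32. ]
```

Call:
{"api": "step_arm", "payload": {"commands": [[[0.12,-0.42,0.5],[0,0,0]],[[0,0,1],[0,0,0]],[[0,0,0.7],[0,0,0]],[[0,0,0.5],[0,0,0]],[[0,0,0.38],[0,0,0]],[[0,0,0],[0,0,0]]]}}

```text
t: 5.88
position: [548.8, 414.8, 17.0]
ee_rot: [3.141, 0.001, 0.0]
force: [-0.4, -0.0, -0.2]
gripper_width: 54.2
gripper_force: 0.0
```

Call:
{"api": "step_arm", "payload": {"commands": [[[0,0,0],[0,0,0]],[[0,0,0],[0,0,0]],[[0,0,0],[0,0,0]],[[0,0,0],[0,0,0]]], "hand": 0.2, "squeeze": 20}}

```text
t: 6.38
position: [549.3, 415.3, 18.1]
ee_rot: [-3.141, -0.0, 0.0]
force: [-0.9, 0.1, -0.4]
gripper_width: 20.5
gripper_force: 0.0
```

```bash
python3 - <<'E'
from h import *
w=snap('wrist');b=snap('side');s=manip.sense();print(s['t'],s['position'],s['gripper_width'],s['gripper_force'])
o=np.zeros((600,800,3),np.uint8);o[:400,:640]=w['color'][:,:,::-1]
o[300:600,400:800]=cv2.resize(b['color'][230:330,190:323,::-1],(400,300))
cv2.imwrite('pics/w4.png',o)
E
```

```text
6.475 [549.226221   415.20797387  17.91145613] 18.88430694985784 0.009955403802450746
```

View pics/w4.png

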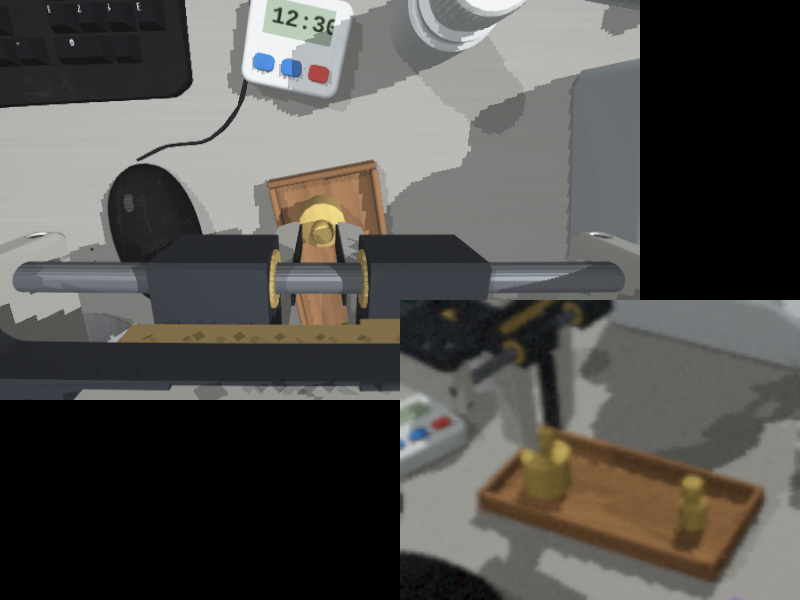

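The knob is at (321,232) with the fingers closed just short of it. The lateral alignment is right, and weight_200 stands farther along +x.

```bash
python3 - <<'E'
from h import *
w=snap('wrist');s=manip.sense();p=s['position']
print(at(w,(321,232),48), at(w,(322,196),32))
for dz in(0,10,19,30):print(dz,proj(w,p+[0,0,dz])[0].round(1))
b=snap('side'); q=(190+545/800*0+ (545-400)/400*133, 230+(433-300)/3); print(q,at(b,q,48),proj(b,p)[0],proj(b,p+[0,0,31])[0])
sc=snap('scene');print(proj(b,(550,414,48))[0])
E
```

```text
[550.26463198 414.61359291  48.        ] [569.3638523  413.88015404  32.        ]
0 [319.9 218.4]
10 [320. 223.]
19 [320.  227.4]
30 [320.1 233.5]
(238.2125, 274.3333333333333) [547.84461009 412.22833861  48.        ] [237.95589923 286.89598071] [236.6126675  274.51041089]
[236.77449644 274.41783553]
```

Call:
{"api": "step_arm", "payload": {"commands": [[[0,0,0],[0,0,0]],[[0,0,0],[0,0,0]],[[0,0,0],[0,0,0]]], "hand": 0, "squeeze": 20}}

```text
t: 7.0
position: [550.9, 415.4, 20.2]
ee_rot: [-3.141, -0.003, 0.0]
force: [-0.0, -3.4, 11.6]
gripper_width: 0.5
gripper_force: 5.9
```

```bash
python3 - <<'E'
from h import *
w=snap('wrist');s=manip.sense();print(s['gripper_width'],s['gripper_force'],s['force'])
b=snap('side')
o=np.zeros((600,800,3),np.uint8)
o[:400,:400]=cv2.resize(w['color'][170:270,270:370,::-1],(400,400),interpolation=cv2.INTER_CUBIC)
o[:400,400:800]=cv2.resize(b['color'][245:310,205:270,::-1],(400,400),interpolation=cv2.INTER_CUBIC)
cv2.imwrite('pics/w5.png',o)
E
```

```text
0.8743865101862774 5.848504502791911 [-0.14911658 -4.72756178  9.8528812 ]
```

View pics/w5.png

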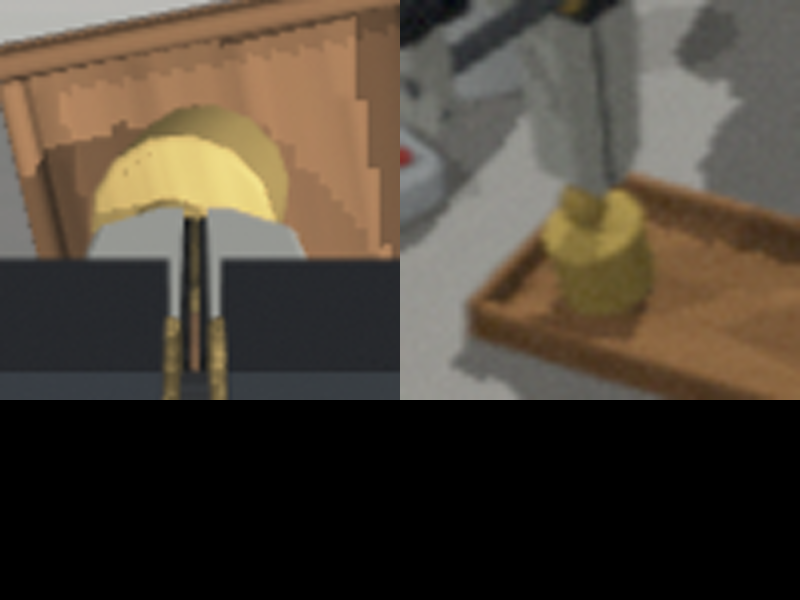

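The enlarged views show the fingers shut above the weight, pressing on its shoulder, with the weight tilted a little. The real fingertips sit about 30 mm short of the reported TCP; the fingertip pixels in w1 agree with that. I lift off gently so the weight can right itself, then measure again.

Call:
{"api": "step_arm", "payload": {"commands": [[[0,0,-0.3],[0,0,0]],[[0,0,-0.4],[0,0,0]],[[0,0,-0.8],[0,0,0]],[[0,0,-1],[0,0,0]],[[0,0,-0.8],[0,0,0]],[[0,0,0],[0,0,0]]]}}

```text
t: 7.85
position: [550.9, 416.4, 120.3]
ee_rot: [-3.139, -0.005, 0.001]
force: [1.0, 0.2, 1.5]
gripper_width: 0.5
gripper_force: 0.0
```

Call:
{"api": "step_arm", "payload": {"commands": [[[0,0,0],[0,0,0]],[[0,0,0],[0,0,0]],[[0,0,0],[0,0,0]],[[0,0,0],[0,0,0]]], "hand": 0.58}}

```text
t: 8.35
position: [549.0, 415.0, 116.1]
ee_rot: [3.141, 0.001, 0.0]
force: [0.7, -0.7, 0.1]
gripper_width: 36.0
gripper_force: 0.0
```

```bash
cat >> h.py <<'E'
from scipy.optimize import minimize
def wmask(d,box,lo=(18,60,90),hi=(32,255,255)):
    m=cv2.inRange(cv2.cvtColor(d['color'],cv2.COLOR_RGB2HSV),lo,hi);k=np.zeros_like(m);x0,x1,y0,y1=box;k[y0:y1,x0:x1]=m[y0:y1,x0:x1];return k
def cyl(d,x,y,zs):  # union of hulls for stacked cylinders
    m=np.zeros((400,640),np.uint8);t=np.linspace(0,2*np.pi,32)
    for r,z0,z1 in zs:
        P=np.concatenate([np.c_[x+r*np.cos(t),y+r*np.sin(t),0*t+z] for z in(z0,z1)])
        cv2.fillConvexPoly(m,cv2.convexHull(proj(d,P).round().astype(np.int32)),255)
    return m
def fitw(d,box,x0,zs):
    k=wmask(d,box)
    def f(p):
        m=cyl(d,*p,zs); i=(m&k).astype(bool).sum();return -i/max(1,(m|k).astype(bool).sum())
    g=min(((f((x0[0]+a,x0[1]+b)),x0[0]+a,x0[1]+b) for a in range(-24,25,3) for b in range(-24,25,3)))
    r=minimize(f,g[1:],method='Nelder-Mead',options=dict(initial_simplex=[g[1:],(g[1]+3,g[2]),(g[1],g[2]+3)]));return r.x,-r.fun
E
python3 - <<'E'
from h import *
w=snap('wrist');s=manip.sense();print(s['t'],s['position'],s['gripper_width'],s['force'])
print(fitw(w,(270,370,150,222),(550,414),[(16,5,32),(5,32,37),(7.5,37,48)]))
b=snap('side');print(fitw(b,(220,258,262,303),(550,414),[(16,5,32),(5,32,37),(7.5,37,48)]))
cv2.imwrite('pics/w6.png',np.hstack([cv2.resize(w['color'][140:240,260:380,::-1],(480,400)),cv2.resize(b['color'][250:310,210:258,::-1],(320,400))]))
for r in(1,-1):
    k=R.from_euler('xyz',s['ee_rot']).as_matrix()
E
```

```text
8.4 [549.07529956 415.07292587 116.41301864] 39.76648287064705 [-0.36441103 -0.08832644 -0.17116949]
(array([548.70205688, 413.90290833]), np.float64(0.9176598049837487))
(array([550.14245605, 412.81713867]), np.float64(0.8633879781420765))
```

View pics/w6.png

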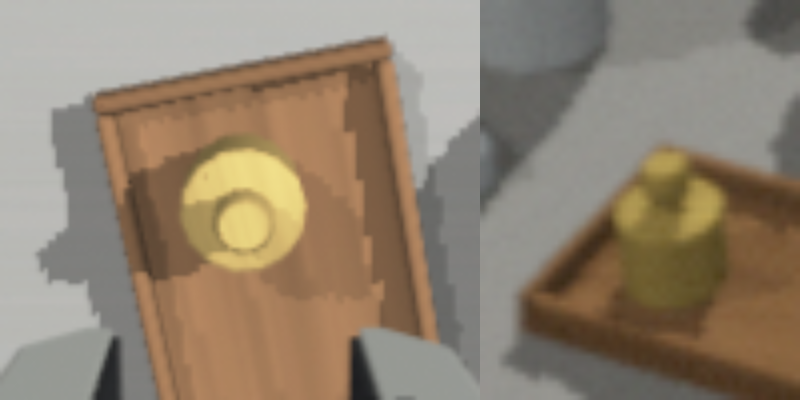

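The weight stands upright again at about (549,413.5), and both cameras agree with the upright model. I take the tip offset as 28 mm and grip the body.

Call:
{"api": "step_arm", "payload": {"commands": [[[0,0.04,1],[0,0,0]],[[0,0,1],[0,0,0]],[[0,0,1],[0,0,0]],[[0,0,0.6],[0,0,0]],[[0,0,0.47],[0,0,0]],[[0,0,0],[0,0,0]]], "hand": 0.58}}

```text
t: 9.2
position: [548.7, 413.6, -6.2]
ee_rot: [3.141, 0.001, 0.0]
force: [-0.1, -0.2, -0.4]
gripper_width: 53.7
gripper_force: 0.0
```

Call:
{"api": "step_arm", "payload": {"commands": [[[0,0,0],[0,0,0]],[[0,0,0],[0,0,0]],[[0,0,0],[0,0,0]],[[0,0,0],[0,0,0]],[[0,0,0],[0,0,0]],[[0,0,0],[0,0,0]]], "hand": 0.05, "squeeze": 20}}

```text
t: 9.95
position: [550.0, 414.2, -4.1]
ee_rot: [-3.141, -0.001, 0.0]
force: [-0.2, -1.9, 6.0]
gripper_width: 30.8
gripper_force: 20.0
```

Call:
{"api": "step_arm", "payload": {"commands": [[[0,0,-0.3],[0,0,0]],[[0,0,-0.6],[0,0,0]],[[0,0,-1],[0,0,0]],[[0,0,-1],[0,0,0]],[[0,0,-1],[0,0,0]],[[0,0,-1],[0,0,0]],[[0,0,-1],[0,0,0]],[[0,0,-0.6],[0,0,0]]]}}

```text
t: 10.95
position: [549.9, 414.6, 193.0]
ee_rot: [-3.14, -0.003, 0.001]
force: [-1.0, 0.1, -2.2]
gripper_width: 31.0
gripper_force: 20.0
```

Call:
{"api": "step_arm", "payload": {"commands": [[[-0.2,1,0],[0,0,0]],[[-0.2,1,0],[0,0,0]],[[-0.2,1,0],[0,0,0]],[[-0.2,1,0],[0,0,0]],[[-0.2,1,0],[0,0,0]],[[-0.2,1,0],[0,0,0]],[[-0.2,1,0],[0,0,0]],[[-0.2,1,0],[0,0,0]]]}}

```text
t: 11.95
position: [500.8, 173.0, 189.9]
ee_rot: [3.142, 0.0, 0.001]
force: [-0.1, -0.3, -1.7]
gripper_width: 31.0
gripper_force: 20.0
```

Call:
{"api": "step_arm", "payload": {"commands": [[[0,0.8,0],[0,0,0]],[[0,0,0],[0,0,0]],[[0,0,0],[0,0,0]],[[0,0,0],[0,0,0]]]}}

```text
t: 12.45
position: [501.2, 150.8, 189.7]
ee_rot: [-3.141, 0.0, 0.001]
force: [0.8, -0.7, -1.5]
gripper_width: 31.0
gripper_force: 20.0
```

```bash
cat >> h.py <<'E'
def rimfit(d,x0,z,ri=53.5,ro=60,step=None):
    g=cv2.cvtColor(d['color'],cv2.COLOR_RGB2GRAY).astype(np.float32);g=cv2.GaussianBlur(g,(3,3),0)
    t=np.linspace(0,2*np.pi,180,endpoint=False)
    def ring(p,r,zz):
        q=proj(d,np.c_[p[0]+r*np.cos(t),p[1]+r*np.sin(t),0*t+zz]).astype(np.float32)
        ok=(q[:,0]>2)&(q[:,0]<637)&(q[:,1]>2)&(q[:,1]<225)
        v=cv2.remap(g,q[:,0],q[:,1],cv2.INTER_LINEAR)[:,0];return np.where(ok,v,np.nan)
    def f(p): # bright rim top against darker inside and outside
        a=ring(p,(ri+ro)/2,p[2]);i=ring(p,ri-3,p[2]);o=ring(p,ro+3,p[2])
        return -np.nanmean(np.clip(a-i,-40,40)+np.clip(a-o,-40,40))
    best=min((f((x0[0]+a,x0[1]+b,z)),x0[0]+a,x0[1]+b,z) for a in range(-12,13,2) for b in range(-12,13,2))
    r=minimize(lambda p:f((*p,z)),best[1:3],method='Nelder-Mead');return r.x,-r.fun
E
python3 - <<'E'
from h import *
w=snap('wrist');s=manip.sense();print(s['t'],s['position'],s['ee_rot'],s['gripper_width'],s['gripper_force'],s['force'])
cv2.imwrite('pics/w7.png',w['color'][:,:,::-1])
for z in(150,154,157):print(z,rimfit(w,(592.5,142),z))
b=snap('side');sc=snap('scene')
for z in(154,157):print('side',rimfit(b,(592.5,142),z),'scene',rimfit(sc,(592.5,142),z))
print(proj(w,(578,127,135)))
print(fitw(w,(280,400,60,215),(578,127),[(12,102,124),(5,124,129),(7.5,129,140)]))
E
```

```text
12.5 [501.21172775 150.73912607 189.66908278] [-3.14143926e+00  2.74308812e-04  1.40625752e-03] 31.19556229121281 19.999430179595947 [-0.19669704  0.48097603 -2.13517847]
150 (array([593.87689426, 143.88593288]), np.float64(78.65177917480469))
154 (array([594.26720177, 144.92885807]), np.float64(78.5437240600586))
157 (array([591.375611 , 145.1142186]), np.float64(78.56038665771484))
side (array([596.23610937, 140.89030626]), np.float64(50.22349166870117)) scene (array([595.68046595, 139.11357111]), np.float64(40.75119400024414))
side (array([592.18889693, 146.45193287]), np.float64(50.07685470581055)) scene (array([590.24607583, 142.91355569]), np.float64(40.35665512084961))
[[347.89000774 111.88400458]]
(array([579.45069885, 130.83230591]), np.float64(0.5869120654396728))
```

```bash
sed -i 's/ri-3/ri-1.5/;s/ro+3/ro+1.5/;s/-40,40/-200,200/g' h.py
python3 - <<'E'
from h import *
w=snap('wrist');b=snap('side');sc=snap('scene')
for n,d in(('w',w),('b',b),('s',sc)):
  print(n,rimfit(d,(592.5,142),156),rimfit(d,(592.5,143),156,ri=53.5,ro=62))
zz=95.8+6
for lo in((15,60,60),(18,90,90),(12,90,60)):
  k=wmask(w,(300,400,60,200),lo);ys,xs=np.nonzero(k);print(len(xs),xs.min(),xs.max(),ys.min(),ys.max(),np.median(xs),np.median(ys))
s=manip.sense();print(s['position'])
for zt in(135,139.8):print(at(w,(347.9,111.9),zt))
cv2.imwrite('pics/w8.png',cv2.resize(w['color'][0:225,180:480,::-1],(800,600),interpolation=cv2.INTER_CUBIC))
E
```

```text
w (array([592.26428889, 145.02597468]), np.float64(200.8107147216797)) (array([592.41495455, 144.65786255]), np.float64(192.54786682128906))
b (array([593.31788754, 144.17006896]), np.float64(38.94054412841797)) (array([593.71856878, 143.96063893]), np.float64(43.784324645996094))
s (array([591.26193379, 141.62098775]), np.float64(35.36336898803711)) (array([591.99097503, 141.20284357]), np.float64(40.51499557495117))
574 330 355 97 124 343.0 111.0
553 330 355 98 124 343.0 111.0
553 330 355 98 124 343.0 111.0
[501.26578195 150.27620435 189.66169075]
[577.95898112 126.80152654 135.        ]
[577.72652706 127.27505502 139.8       ]
```

View pics/w8.png

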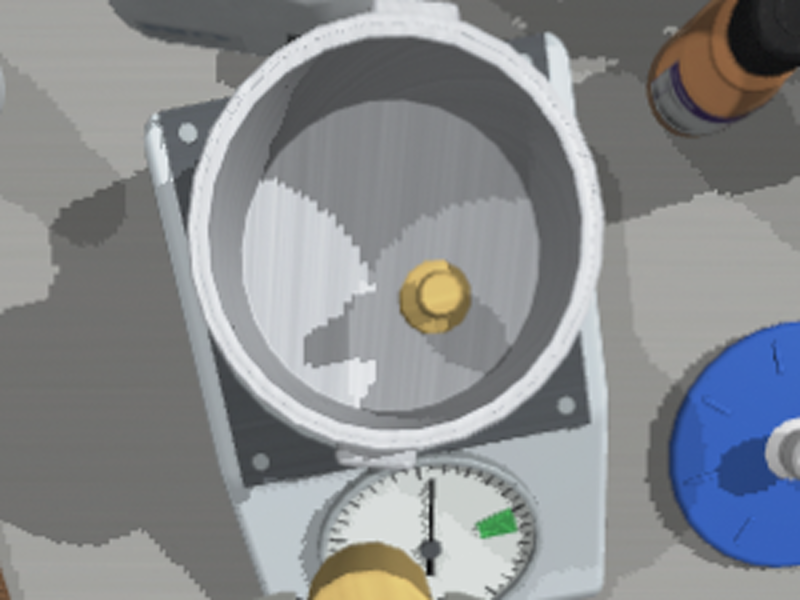

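The bucket mouth is centred at about (592.5,144.5), and weight_100 stands upright at about (579.5,129.5). I set weight_200 down at (608,147.5).

Call:
{"api": "step_arm", "payload": {"commands": [[[0.9,0.09,0],[0,0,0]],[[1,0,0],[0,0,0]],[[1,0,0],[0,0,0]],[[0.66,0,0],[0,0,0]],[[0,0,0],[0,0,0]],[[0,0,0],[0,0,0]],[[0,0,0.5],[0,0,0]]]}}

```text
t: 13.62
position: [608.6, 147.6, 176.0]
ee_rot: [-3.141, -0.003, 0.001]
force: [0.1, -0.2, -2.5]
gripper_width: 30.7
gripper_force: 20.0
```

Call:
{"api": "step_arm", "payload": {"commands": [[[0,0,0.8],[0,0,0]],[[0,0,0.8],[0,0,0]],[[0,0,0.5],[0,0,0]],[[0,0,0.3],[0,0,0]],[[0,0,0.2],[0,0,0]],[[0,0,0.2],[0,0,0]],[[0,0,0.2],[0,0,0]],[[0,0,0],[0,0,0]]]}}

```text
t: 14.62
position: [608.2, 147.3, 84.6]
ee_rot: [-3.142, -0.0, 0.0]
force: [-0.7, -0.7, -0.8]
gripper_width: 30.9
gripper_force: 20.0
```

Call:
{"api": "step_arm", "payload": {"commands": [[[0,0,0],[0,0,0]],[[0,0,0],[0,0,0]],[[0,0,0],[0,0,0]],[[0,0,-0.3],[0,0,0]],[[0,0,-0.8],[0,0,0]],[[0,0,-1],[0,0,0]],[[0,0,-1],[0,0,0]],[[0,0,-0.7],[0,0,0]]], "hand": 0.43}}

```text
t: 15.62
position: [608.8, 147.4, 201.3]
ee_rot: [-3.141, -0.002, 0.0]
force: [1.8, 0.5, 0.2]
gripper_width: 39.8
gripper_force: 0.0
```

Call:
{"api": "step_arm", "payload": {"commands": [[[-0.8,0,0],[0,0,0]],[[-1,0,0],[0,0,0]],[[-1,0,0],[0,0,0]],[[-0.8,0,0],[0,0,0]],[[0,0,0],[0,0,0]],[[0,0,0],[0,0,0]]]}}

```text
t: 16.38
position: [500.9, 147.3, 199.1]
ee_rot: [-3.141, -0.001, 0.0]
force: [-0.4, 0.4, 0.6]
gripper_width: 39.8
gripper_force: 0.0
```

```bash
cat >> h.py <<'E'
def dial(d,box):
    # angles from major ticks seen in m1 are replaced by a plane model: fit by hand-picked centre
    x0,x1,y0,y1=box;g=cv2.cvtColor(d['color'],cv2.COLOR_RGB2GRAY)[y0:y1,x0:x1]
    return g
E
python3 - <<'E'
from h import *
w=snap('wrist','w9.png');s=manip.sense();print(s['t'],s['position'],s['gripper_width'],s['force'])
for z in(146,):print(rimfit(w,(592.5,144),z))
f=97-13*.0
for pz in(86,):
  z0=pz+6
  print('100',fitw(w,(330-15,370,60,160),(579,129),[(12,z0,z0+22),(5,z0+22,z0+27),(7.5,z0+27,z0+38)]))
  print('200',fitw(w,(270,370,30,160),(608,147),[(16,z0,z0+27),(5,z0+27,z0+32),(7.5,z0+32,z0+43)]))
k=wmask(w,(250,400,20,160));n,l,st,c=cv2.connectedComponentsWithStats(k);print([(st[i],c[i]) for i in range(1,n) if st[i][4]>20])
a=proj(w,(592.5,144,146))
cv2.imwrite('pics/w9c.png',np.hstack([cv2.resize(w['color'][0:150,220:420,::-1],(480,360))]))
hs=cv2.cvtColor(w['color'],cv2.COLOR_RGB2HSV);m=cv2.inRange(hs,(45,120,60),(80,255,255));ys,xs=np.nonzero(m[:225]);print('green',xs.mean(),ys.mean(),len(xs))
g=cv2.cvtColor(w['color'],cv2.COLOR_RGB2GRAY)
print(proj(w,(478,107,35)))
E
```

```text
16.425 [500.91374466 147.21512691 198.92158059] 40.01622840246936 [-0.34514913 -0.01413211 -1.15637922]
(array([592.09959894, 144.86757582]), np.float64(199.97564697265625))
100 (array([579.20782471, 129.96450806]), np.float64(0.4082304526748971))
200 (array([607.578125 , 148.5703125]), np.float64(0.6213414634146341))
[(array([ 302,   62,   34,   37, 1019], dtype=int32), array([318.44357213,  79.96761531])), (array([326,  99,  24,  26, 496], dtype=int32), array([337.42137097, 111.64516129]))]
green 362.32183908045977 194.19540229885058 87
[[350.2042115  195.93440458]]
```

```bash
cat > dial.py <<'E'
from h import *
from scipy.optimize import least_squares
def pose(pos):
    w=dict(W);T=np.eye(4);T[:3,:3]=np.diag([1,-1,-1.]);T[:3,3]=pos;w['extrinsics']=np.linalg.inv(T@w['T_tool_cam']);return w
W=snap('wrist')
def pt(p,th,rr):
    C,yaw,til=p[:3],p[3],p[4]
    u=np.array([np.cos(yaw)*np.cos(til),np.sin(yaw)*np.cos(til),np.sin(til)]);r=np.array([np.sin(yaw),-np.cos(yaw),0])
    th=np.atleast_1d(th)[:,None];return C+rr*(np.cos(th)*u+np.sin(th)*r)
A=pose((482.98,92.89,241.94));B=pose((501.25,150.3,189.66));S=snap('side')
m=lambda X,Y:(250+X/5,145+Y/5);v=lambda X,Y:(180+X*.375,Y*.375)
ticks=np.array([m(187,300),m(90,177),m(215,62),m(390,125),m(355,268)]);th=np.array([-2.5,-1.25,0,1.25,2.5])
def res(p):
    return np.concatenate([(proj(A,pt(p,th,p[5]))-ticks).ravel(),(proj(A,p[:3])-[m(245,193)]).ravel(),(proj(B,p[:3])-[v(430,549)]).ravel(),(proj(S,p[:3])-[(346.6,225.2)]).ravel()])
r=least_squares(res,[478,107,40,.2,.3,45]);p=r.x
if __name__=='__main__':
    print(p.round(3),abs(r.fun).max())
    # angles: old pixels
    def ang(d,px):
        n=np.cross(pt(p,0,1)[0]-p[:3],pt(p,np.pi/2,1)[0]-p[:3]);o,q=ray(d,px);X=o+q*(n@(p[:3]-o))/(n@q)-p[:3]
        return np.arctan2(X@(pt(p,np.pi/2,1)[0]-p[:3]),X@(pt(p,0,1)[0]-p[:3])),np.linalg.norm(X)
    print('old green',ang(A,m(357,150)),ang(B,v(496,523)),'ptr',ang(A,m(236,75)),ang(B,v(432,480)))
    w=snap('wrist');hs=cv2.cvtColor(w['color'],cv2.COLOR_RGB2HSV);k=cv2.inRange(hs,(45,120,60),(80,255,255));k[225:]=0;ys,xs=np.nonzero(k)
    print('green now',ang(w,(xs.mean(),ys.mean())))
    g=cv2.cvtColor(w['color'],cv2.COLOR_RGB2GRAY);t=np.linspace(-2.2,2.2,221);acc=0
    for rr in(12,15,18,21,24):
        q=proj(w,pt(p,t,rr)).astype(np.float32);acc=acc+cv2.remap(g,q[:,0],q[:,1],cv2.INTER_LINEAR)[:,0].astype(float)
    i=np.argsort(acc)[:6];print('ptr now',t[i].round(2),(acc[i]/5).round(),np.median(acc/5))
E
python3 dial.py
```

```text
[4.69166e+02 1.21102e+02 4.02530e+01 1.74000e-01 4.64000e-01 4.43320e+01] 1.218618020081749
old green (np.float64(1.3363820823563313), np.float64(33.91915463496359)) (np.float64(1.2741492800195315), np.float64(31.696960976737675)) ptr (np.float64(0.12556059258860375), np.float64(39.26966245861584)) (np.float64(0.08742758585154643), np.float64(40.49493979005968))
green now (np.float64(1.2746627334659049), np.float64(31.631675787915068))
ptr now [1.04 1.02 1.06 1.   0.98 1.08] [70. 72. 74. 78. 88. 89.] 216.8
```

The pointer is now at about 1.03 rad and the green middle at 1.27 to 1.33 rad, so the lid's 60 g (0.30 rad) brings the pointer into the middle of the sector. The lid is next.

Call:
{"api": "step_arm", "payload": {"commands": [[[-0.23,1,0],[0,0,0]],[[-0.23,1,0],[0,0,0]],[[-0.23,1,0],[0,0,0]],[[-0.23,1,0.4],[0,0,0]],[[-0.23,1,0.8],[0,0,0]],[[-0.23,1,0.9],[0,0,0]],[[-0.23,0.92,0.9],[0,0,0]]], "hand": 0.5}}

```text
t: 17.45
position: [452.0, -61.6, 108.0]
ee_rot: [3.141, -0.0, 0.0]
force: [0.3, 0.4, -0.4]
gripper_width: 46.6
gripper_force: 0.0
```

Call:
{"api": "step_arm", "payload": {"commands": [[[0,0,0],[0,0,0]],[[0,0,0],[0,0,0]],[[0,0,0],[0,0,0]]]}}

```text
t: 17.82
position: [453.1, -59.8, 110.1]
ee_rot: [3.141, -0.002, 0.001]
force: [0.5, -0.4, 0.7]
gripper_width: 46.3
gripper_force: 0.0
```

```bash
cat >> h.py <<'E'
def lidfit(d,x0,z,box):
    hs=cv2.cvtColor(d['color'],cv2.COLOR_RGB2HSV);x,X,y,Y=box;t=np.linspace(0,2*np.pi,64)
    k=np.zeros((400,640),np.uint8);k[y:Y,x:X]=cv2.inRange(hs,(103,130,40),(125,255,255))[y:Y,x:X]
    cs=np.concatenate([c for c in cv2.findContours(k,0,1)[0] if cv2.contourArea(c)>30]);h=cv2.convexHull(cs);k[:]=0;cv2.fillConvexPoly(k,h,255)
    def f(p):
        m=np.zeros((400,640),np.uint8)
        cv2.fillConvexPoly(m,(proj(d,np.c_[p[0]+62.5*np.cos(t),p[1]+62.5*np.sin(t),0*t+z])*16).round().astype(np.int32),255,shift=4)
        m[:y]=0;m[Y:]=0;m[:,:x]=0;m[:,X:]=0;return -(m&k).astype(bool).sum()/(m|k).astype(bool).sum()
    r=minimize(f,x0,method='Nelder-Mead',options=dict(initial_simplex=[x0,(x0[0]+4,x0[1]),(x0[0],x0[1]+4)]));return r.x,-r.fun
E
python3 - <<'E'
from h import *
w=snap('wrist','w10.png');s=manip.sense();print(s['t'],s['position'],s['gripper_width'])
print('blue',lidfit(w,(513,-60),10,(200,440,40,222)))
hs=cv2.cvtColor(w['color'],cv2.COLOR_RGB2HSV);k=cv2.inRange(hs,(0,0,170),(180,60,255));q=proj(w,(513,-60,35))[0].astype(int);print(q)
k[:q[1]-30]=0;k[q[1]+30:]=0;k[:,:q[0]-30]=0;k[:,q[0]+30:]=0
n,l,st,c=cv2.connectedComponentsWithStats(k)
for i in range(1,n):
    if st[i][4]>60:print('white',st[i],c[i].round(1),at(w,c[i],33).round(1))
b=snap('side');print('side',lidfit(b,(513,-60),10,(335,395,185,222)))
E
```

```text
17.875 [453.00681947 -59.81215629 109.94611895] 46.46235444044637
blue (array([512.10712624, -60.27619553]), np.float64(0.9645027960126429))
[319 132]
white [308 116  28  30 659] [321.4 130.7] [514.2 -61.4  33. ]
side (array([512.29934692, -55.77842712]), np.float64(0.8813559322033898))
```

Call:
{"api": "step_arm", "payload": {"commands": [[[1,0.02,0.3],[0,0,0]],[[0.98,0,0.4],[0,0,0]],[[0,0,0.9],[0,0,0]],[[0,0,0.9],[0,0,0]],[[0,0,0.8],[0,0,0]],[[0,0,0.4],[0,0,0]],[[0,0,0.25],[0,0,0]],[[0,0,0],[0,0,0]]]}}

```text
t: 18.92
position: [511.5, -60.8, -9.5]
ee_rot: [3.142, -0.0, 0.001]
force: [0.1, -1.2, -0.2]
gripper_width: 46.3
gripper_force: 0.0
```

Call:
{"api": "step_arm", "payload": {"commands": [[[0,0,0],[0,0,0]],[[0,0,0],[0,0,0]],[[0,0,0],[0,0,0]],[[0,0,0],[0,0,0]],[[0,0,0],[0,0,0]]], "hand": 0.1, "squeeze": 15}}

```text
t: 19.55
position: [512.0, -61.1, -9.0]
ee_rot: [3.141, -0.001, 0.0]
force: [-1.3, -0.2, 6.2]
gripper_width: 27.5
gripper_force: 15.0
```

Call:
{"api": "step_arm", "payload": {"commands": [[[0,0,-0.3],[0,0,0]],[[0,0,-0.6],[0,0,0]],[[0,0,-1],[0,0,0]],[[0,0,-1],[0,0,0]],[[0,0,-1],[0,0,0]],[[0,0,-1],[0,0,0]],[[0,0,-1],[0,0,0]],[[0,0,-0.7],[0,0,0]]]}}

```text
t: 20.55
position: [511.9, -61.0, 191.3]
ee_rot: [3.141, -0.003, 0.0]
force: [0.3, -0.3, -0.3]
gripper_width: 27.4
gripper_force: 15.0
```

Call:
{"api": "step_arm", "payload": {"commands": [[[0,-0.8,0],[0,0,0]],[[0,-1,0],[0,0,0]],[[0,-1,0],[0,0,0]],[[0,-1,0],[0,0,0]],[[0,-1,0],[0,0,0]],[[0,-1,0],[0,0,0]],[[0,-1,0],[0,0,0]],[[0,0,0],[0,0,0]]]}}

```text
t: 21.55
position: [511.0, 144.8, 189.4]
ee_rot: [-3.141, -0.001, 0.003]
force: [0.1, -0.5, -1.0]
gripper_width: 27.9
gripper_force: 15.0
```

Call:
{"api": "step_arm", "payload": {"commands": [[[0,0,0],[0,0,0]],[[0,0,0],[0,0,0]]]}}

```text
t: 21.8
position: [511.3, 142.2, 188.6]
ee_rot: [3.141, -0.0, -0.001]
force: [0.2, -0.6, 0.0]
gripper_width: 27.4
gripper_force: 15.0
```

```bash
python3 - <<'E'
from h import *
w=snap('wrist','w11.png');s=manip.sense();p=s['position'];print(s['t'],p,s['ee_rot'],s['gripper_width'],s['force'])
z=p[2]+9+10
for dz in(-4,0,4):print('lid',lidfit(w,p[:2],z+dz,(150,490,100,215)))
q=proj(w,[(p[0]+62.5,p[1],z),(p[0],p[1]+62.5,z),(592,145,146)]);print(q)
for zz in(145,147):print('rim',rimfit(w,(592.2,145),zz))
E
```

```text
21.85 [511.32527241 142.1900763  188.46610004] [ 3.14141473e+00 -1.83517023e-04 -7.34066330e-04] 27.36310193310566 [-0.09428943 -0.48469497 -0.44795674]
lid (array([511.90964804, 143.2316937 ]), np.float64(0.9966340759737138))
lid (array([511.77446829, 143.27643381]), np.float64(0.9880942931978729))
lid (array([511.54545865, 142.93451543]), np.float64(0.9754317111459968))
[[320.10285183 130.12894211]
 [225.37254531 227.36313387]
 [316.2092481  106.04925057]]
rim (array([592.41283859, 144.57160138]), np.float64(137.17916870117188))
rim (array([592.06814202, 144.89734258]), np.float64(135.31021118164062))
```

Call:
{"api": "step_arm", "payload": {"commands": [[[0.7,-0.05,0],[0,0,0]],[[1,0,0],[0,0,0]],[[0.7,0,0],[0,0,0]],[[0.28,0,0],[0,0,0]],[[0,0,0],[0,0,0]],[[0,0,0],[0,0,0]],[[0,0,0.5],[0,0,0]],[[0,0,0.5],[0,0,0]]]}}

```text
t: 22.85
position: [591.1, 144.7, 157.0]
ee_rot: [3.142, 0.0, 0.001]
force: [-0.2, 0.6, -0.1]
gripper_width: 27.5
gripper_force: 15.0
```

Call:
{"api": "step_arm", "payload": {"commands": [[[0,0,0.3],[0,0,0]],[[0,0,0.2],[0,0,0]],[[0,0,0.2],[0,0,0]],[[0,0,0.2],[0,0,0]],[[0,0,0.2],[0,0,0]],[[0,0,0],[0,0,0]],[[0,0,0],[0,0,0]]]}}

```text
t: 23.72
position: [591.7, 144.6, 125.5]
ee_rot: [3.142, -0.0, 0.0]
force: [-1.9, -0.3, 1.8]
gripper_width: 27.1
gripper_force: 15.0
```

```bash
python3 - <<'E'
from h import *
s=manip.sense();p=s['position'];print(s['t'],p,s['ee_rot'],s['force'])
for n,box in(('side',(200,360,130,230)),('scene',(250,360,160,230))):
    d=snap(n)
    cv2.imwrite('pics/x_%s.png'%n,d['color'][:,:,::-1])
    for z in(147,151,155):print(n,z,lidfit(d,(592,145),z,box))
E
```

```text
23.725 [591.68078129 144.59941768 125.47958989] [ 3.14157945e+00 -1.04536868e-04  3.95070369e-04] [-1.88823631 -0.32939832  1.81510282]
side 147 (array([587.73500061, 153.43948364]), np.float64(0.9474226804123711))
side 151 (array([581.91894531, 159.91650391]), np.float64(0.9320486815415822))
side 155 (array([577.10664749, 165.9794693 ]), np.float64(0.91991991991992))
scene 147 (array([583.47412109, 147.71777344]), np.float64(0.9508771929824561))
scene 151 (array([575.38079834, 152.80050659]), np.float64(0.9426086956521739))
scene 155 (array([568.75488281, 158.54370117]), np.float64(0.9344827586206896))
```

```bash
cat > ptr.py <<'E'
from dial import *
for n in('side','scene'):
    d=snap(n);g=cv2.cvtColor(d['color'],cv2.COLOR_RGB2GRAY)
    t=np.linspace(-2.4,2.6,251);best=None
    for a in np.arange(-4,4.1,1):
      for b in np.arange(-4,4.1,1):
        acc=0;pp=p.copy();pp[0]+=a;pp[1]+=b
        for rr in(10,14,18,22,26,30):
            q=proj(d,pt(pp,t,rr)).astype(np.float32);acc=acc+cv2.remap(g,q[:,0],q[:,1],cv2.INTER_LINEAR)[:,0].astype(float)/6
        i=acc.argmin()
        if best is None or acc[i]<best[0]:best=(acc[i],t[i],a,b)
    print(n,best)
E
python3 ptr.py; python3 -c "
from h import *
s=manip.sense();print(s['t'],s['position'],s['force'],s['wrist_torque'])
for n,x in (('side',(200,360,130,230)),('scene',(250,360,160,230))):
    d=snap(n)
    print(n,[(z,lidfit(d,(592,145),z,x)) for z in (139,141,143)])
"
```

```text
side (np.float64(103.5), np.float64(1.6800000000000002), np.float64(4.0), np.float64(4.0))
scene (np.float64(154.83333333333331), np.float64(1.6200000000000006), np.float64(4.0), np.float64(4.0))
24.025 [591.76026255 144.61490454 125.43902135] [-0.050785    0.06728326  0.58052003] [0.00532783 0.08961744 0.00382695]
side [(139, (array([597.09643555, 140.96240234]), np.float64(0.9680511182108626))), (141, (array([593.91435242, 144.12484741]), np.float64(0.964968152866242))), (143, (array([591.29833984, 147.8581543 ]), np.float64(0.9558359621451105)))]
scene [(139, (array([596.4375, 136.625 ]), np.float64(0.9571428571428572))), (141, (array([592.75927734, 139.78808594]), np.float64(0.9555160142348754))), (143, (array([589.02050781, 142.22753906]), np.float64(0.9538188277087034)))]
```

The lid height fits a seated lid pressed slightly down, so I release it.

Call:
{"api": "step_arm", "payload": {"commands": [[[0,0,-0.1],[0,0,0]],[[0,0,0],[0,0,0]],[[0,0,0],[0,0,0]],[[0,0,0],[0,0,0]],[[0,0,-0.3],[0,0,0]],[[0,0,-1],[0,0,0]],[[0,0,-1],[0,0,0]],[[0,0,-1],[0,0,0]]], "hand": 0.5}}

```text
t: 25.12
position: [591.7, 144.6, 229.0]
ee_rot: [-3.141, -0.001, 0.0]
force: [0.1, -0.2, 0.2]
gripper_width: 46.4
gripper_force: 0.0
```

Call:
{"api": "step_arm", "payload": {"commands": [[[-1,0,-0.2],[0,0,0]],[[-1,0,0],[0,0,0]],[[-1,0,0],[0,0,0]],[[-0.5,0,0],[0,0,0]],[[0,0,0],[0,0,0]],[[0,0,0],[0,0,0]],[[0,0,0],[0,0,0]]]}}

```text
t: 26.0
position: [487.2, 144.5, 233.2]
ee_rot: [3.142, 0.0, 0.0]
force: [-0.4, 0.9, 0.2]
gripper_width: 46.6
gripper_force: 0.0
```

```bash
python3 dial.py; python3 - <<'E'
from h import *
w=snap('wrist','w12.png');s=manip.sense();p=s['position'];print(s['t'],p,s['gripper_width'],s['force'])
for z in(142,146,148,150,153):print(z,'lid',lidfit(w,(592,145),z,(200,440,1,180)))
hs=cv2.cvtColor(w['color'],cv2.COLOR_RGB2HSV);k=cv2.inRange(hs,(103,130,40),(125,255,255));k[180:]=0;k[:,:200]=0;k[:,440:]=0
c=max(cv2.findContours(k,0,1)[0],key=cv2.contourArea);e=cv2.fitEllipse(c);print(e)
# white knob -> centre; tilt check: knob top vs flange centre
k=cv2.inRange(hs,(0,0,180),(180,50,255));q=proj(w,(592,145,172))[0].astype(int);k[:q[1]-22]=0;k[q[1]+22:]=0;k[:,:q[0]-22]=0;k[:,q[0]+22:]=0
n,l,st,c=cv2.connectedComponentsWithStats(k)
for i in range(1,n):
    if st[i][4]>60:print('knob',st[i],c[i],at(w,c[i],172))
E
```

```text
[4.69166e+02 1.21102e+02 4.02530e+01 1.74000e-01 4.64000e-01 4.43310e+01] 1.218664993224536
old green (np.float64(1.3363831862335616), np.float64(33.91911483692687)) (np.float64(1.2741464906043112), np.float64(31.696882890848105)) ptr (np.float64(0.12556097448996312), np.float64(39.26957688837891)) (np.float64(0.08742609186010389), np.float64(40.49494551955422))
green now (np.float64(1.2558139231612868), np.float64(31.81853988733912))
ptr now [1.36 1.34 1.38 1.32 1.4  1.3 ] [73. 74. 77. 81. 90. 93.] 213.8
26.2 [486.78130913 144.47624518 232.99802598] 46.8454384265252 [ 0.28346427 -0.24395307  0.28197907]
142 lid (array([593.35051401, 146.0192982 ]), np.float64(0.9919511704339661))
146 lid (array([592.3748287 , 145.64385861]), np.float64(0.9832420663719733))
148 lid (array([592.11035013, 145.44437528]), np.float64(0.9697462589459988))
150 lid (array([591.19931281, 146.04633504]), np.float64(0.9578460352139828))
153 lid (array([589.72621533, 146.01542889]), np.float64(0.9399634230939018))
((318.0529479980469, 77.51385498046875), (131.904541015625, 140.5966033935547), 178.9541473388672)
knob [304  60  31  38 817] [319.57772338  76.59363525] [592.58500875 144.61370539 172.        ]
```

```bash
python3 - <<'E'
from dial import *
w=snap('wrist');im=w['color'];t=np.arange(1.0,1.66,.03)
for rr in(28,31,34,37):
    q=proj(w,pt(p,t,rr)).astype(np.float32);v=cv2.remap(im,q[:,0],q[:,1],cv2.INTER_LINEAR)[:,0].astype(int)
    print(rr,''.join('#' if c.sum()<180 and c[1]<1.3*c[0]+15 else 'G' if c[1]>1.3*c[0] else '.' for c in v), v.sum(1))
# lid tilt: pixel offset knob top centroid vs upright model, in each camera
for n,c in(('side',(592.3,145)),('scene',(592.3,145))):
    d=snap(n);hs=cv2.cvtColor(d['color'],cv2.COLOR_RGB2HSV)
    a,b=proj(d,[(*c,173),(*c,158)]);k=cv2.inRange(hs,(0,0,150),(180,60,255));x,y=((a+b)/2).astype(int);m=np.zeros_like(k);m[y-9:y+9,x-10:x+10]=k[y-9:y+9,x-10:x+10]
    ys,xs=np.nonzero(m);print(n,'knob px',xs.mean().round(1),ys.mean().round(1),'model',((a+b)/2).round(1))
    k=cv2.inRange(hs,(103,130,40),(125,255,255));mm=np.zeros_like(k);mm[y-10:y+25,x-40:x+40]=k[y-10:y+25,x-40:x+40]
    h=max(cv2.findContours(mm,0,1)[0],key=cv2.contourArea);h=cv2.convexHull(h)
    tt=np.linspace(0,2*np.pi,90);P=proj(d,np.vstack([np.c_[c[0]+62.5*np.cos(tt),c[1]+62.5*np.sin(tt),0*tt+z] for z in(143,148)]))
    print('flange bbox',cv2.boundingRect(h),'model',P.min(0).round(1),(P.max(0)-P.min(0)).round(1),'rot',cv2.fitEllipse(h),cv2.fitEllipse(cv2.convexHull(P.astype(np.float32))))
E
```

```text
28 ..GGGGGGGGGGG#GGG..... [592 543 441 361 315 299 301 308 308 274 225 179 137 113 205 302 419 541
 586 601 609 611]
31 ...GGGGGGGGGGGGGG..... [601 583 484 382 315 301 296 293 285 271 247 196 135 152 204 303 421 504
 579 598 610 610]
34 ...GGGGGGGGGGGGGG..... [606 594 541 413 312 308 300 286 275 276 275 205 151 139 179 265 399 550
 589 610 610 610]
37 ....GGGGGGGGGGGGG..... [608 603 577 455 340 311 299 297 291 285 266 211 160 126 200 294 404 510
 588 604 610 610]
side knob px 297.7 169.3 model [298.5 169.6]
flange bbox (273, 167, 51, 22) model [272.4 166.2] [52.3 23.6] rot ((297.9072570800781, 177.77084350585938), (22.382816314697266, 50.95406723022461), 89.11847686767578) ((298.5444030761719, 177.96707153320312), (23.691495895385742, 53.20018005371094), 89.3075942993164)
scene knob px 309.1 183.1 model [308.4 185.7]
flange bbox (290, 180, 41, 21) model [288.1 183.3] [40.9 17.5] rot ((308.0854187011719, 189.9712677001953), (20.505840301513672, 42.038734436035156), 94.73747253417969) ((308.5342712402344, 192.1055145263672), (17.62134552001953, 41.712711334228516), 88.85163116455078)
```

The pointer is inside the green sector, about 0.09 rad from its middle. The lid's position, height and tilt match a seated lid.

```bash
python3 -c "
from station import manip
print(manip.sense()['t'],manip.job_done())"
```

```text
the job is handed in; nothing more can be done
26.45 None
```

I handed the job in at 26.5 s: the 200 g weight now stands in the bucket beside the 100 g one, the lid is on and measured seated, and the pointer rests in the green sector about 0.09 rad from its middle; no verdict was returned.

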